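Put the lunch jars in the food warmer

ROBOT

A 6-joint arm with a two-finger parallel gripper is mounted at the origin on the work surface. World frame = base frame: x ahead of the robot, y to its left, z up, the work surface at z = 0. Lengths are in mm, angles in rad, forces in N, time in s.
With the tool pointing down it reaches from about 300 to 775 mm from the base axis. Payload 14.6 kg.
Tool frame: the origin (TCP) lies between the finger pads; the fingertips stand 19 mm ahead of it and the grasp point (between the pads) is the TCP; z points along the fingers, y is the line along which they close (so a half turn about z gives the same grasp; the last joint's range is limited). The gripper opens to 94 mm and grips with 3 to 60 N. Pads are 16 mm wide; open, the fingers measure 119 mm over their backs; the gripper's body (75 mm by 177 mm) begins 78 mm behind the grasp point.
Start: joints at [1.158, 0.3, 1.521, -0, 1.321, -0.067], TCP at [186.419, 517.433, 224.446] pointing down, gripper open.
Joint ranges: [-3.03, 3.03], [-0.79, 2.21], [0.23, 2.52], [-1.04, 4.18], [0, 3.07], [-2.55, 2.55]. Speed limits (rad/s): [2.22, 2.22, 2.57, 3.14, 3.14, 3.14].

INTERFACE

Orientations are given as [roll, pitch, yaw] about the fixed x, y, z axes, in that order (R = Rz(yaw) Ry(pitch) Rx(roll)).
In Python, from cell import monitor, imaging, job, find_in, trace gives the robot as it stands. The module is installed in compiled form; this text tells all that it offers.
- The arm moves only by the tool arm_command, never from a script. Its argument "steps" is a list of rows, each a list of 5 numbers: the opening, from 0 (shut) to 1 (fully open), then the shift along the tool's x, y, z in mm, then the turn about the tool's z in degrees. In form: [[gripper, dx, dy, dz, turn], ...]. A call has 1 to 20 rows; each row is the pose to reach, as a shift and turn from the pose commanded when the call began, along the tool's axes at that moment; what a row does not reach only later rows make up. A row lasts 1/8 s, in which the tool goes at most 62.5 mm and 10.7 degrees, less where a joint would pass 70% of its speed; a pose out of reach is approached as far as the arm can. A call with a gripper value outside its range is refused whole. The fingers move at their own pace and stop on an object; "force" is the grip in N (left out, the last holds). Time passes only in rows, so rows that repeat a pose let the fingers close. It gives the time, the measured TCP pose, the force, the opening and the grip force at its end, in the units of the state.
- monitor.read_state(): the state, without advancing time (a new reading comes with each control period).
- imaging.camera(name): name is "side" or "top" or "wrist"; returns a dict with "img" (384x512x3 uint8, red, green, blue), "mtx" (3x3 intrinsics, pixels), "view" (4x4, takes a point from world to camera coordinates). Camera axes: x right, y down, z forward; pixel columns grow to the right and rows downward; lengths in mm; the calibration is good to about 2 mm. The wrist camera is an equidistant fisheye: a pixel r from the principal point sees the ray r / f radians off the axis. A picture is of the moment at which its call begins. There is no depth.
- job.sign_off(): hands the job in; it is judged then, once.
Trained networks look in a picture, given as the dict that the camera call returned (one of the last four; its "shot" number tells which), for a name from the list of things; names that differ only in an ending like _2 or _b are one class to them, and where a whole thing is asked for, a point or a joint stands for the part that bears it (a point fixed in the world has none). Each returns a list of dicts, best first, with "p" (0 to 1); they miss things now and then, are a little off and sometimes report something else, mostly with a low value. They report only what shows in the picture. A call takes as long as a camera call. They do not tell look-alikes from the thing itself.
- find_in(picture, target): "rect" ([centre column, centre row, width, height] in pixels, round what is visible of it).
- trace(picture, target): "region" (384x512 bool, what is visible of it) and "rect" ([centre column, centre row, width, height] in pixels, round what is visible of it).
The state is a dict: "clock": time; "joints": joint angles; "qd": joint speeds; "effort": joint torques, N m; "eef_pos": TCP position; "eef_rot": TCP orientation; "wrist_force": force on the tool from outside, world axes, zero at the start; "moment": the same for the moment, N m; "finger_gap": finger opening in mm; "finger_force": force on a finger pad.
Only numpy, scipy, OpenCV 4.12 (cv2) and the standard library are available. Lean on these libraries where they do the work, as an engineer would, in place of code of your own. Each camera call takes 0.05 s, during which the arm holds its last target. There are 200 camera calls.

TASK

Open the counter-top food warmer by pushing the wooden dowel down through the small hole in its top, so that its catch lets go and the door springs open; put the dowel back upright in its stand whenever it suits. Pull the tray right out, stand every lunch jar on it upright, slide the tray fully home and then push the door shut until it clicks onto its catch and stays shut. Do not disturb the canister, the mug or the cork trivet.

Things in the scene. Friction and masses are not known exactly. Their poses are not given: they have to be found in the camera images.
- release_hole (a point): Centre, on the top surface, of the round hole (23 mm diameter, orange collar) in the roof of the warmer, through which the catch is released. The roof is 12 mm thick, its top 170 mm above the counter. An orange pad lies 20 mm below the roof's top and has to go straight down. x points to the warmer's back, y to its hinge side, z up.
- warmer_front (a point): Middle of the lower front edge of the steel warmer's carcase, on the counter. x points from the front to the back of the warmer, y to its hinge side, z up. The carcase reaches from here 240 mm along x, 140 mm to either side along y, 170 mm up. The front (door) faces the robot roughly. The hole is at x 35, y -105 mm, the hinge at x 0, y 140 mm.
- latch (a joint): How far the catch is pressed down, m: 0 at rest, 0.020 at its stop. Spring loaded: about 2.5 N to start, 5 N at 0.010, 7.5 N at the stop. The shut door is let go beyond about 0.010. When the door is pushed shut, a ramp presses the catch down, and it springs back up to 0 behind the door's strike.
- door (a joint): Door angle, rad: 0 shut, 1.65 wide open, towards the robot. A light spring (0.05 to 0.2 N m) opens it fully within about 4 s when the catch lets go, and reopens it unless the catch holds. Passing the catch takes roughly 5 N at the free edge. Held by the catch it reads below 0.02.
- door_hinge (a point): Point on the door's upright hinge axis, 90 mm above the counter. Axes turn with the door; shut, they are the warmer's (x to the back). The door reaches 280 mm along -y from the axis and stands 12 to 170 mm above the counter. It is a hollow black pan 70 mm deep: flat outer face at x = -70 mm, rim towards the carcase at x = 0. Opening turns it clockwise seen from above.
- door_edge (a point): Top outer corner of the door's free edge (opposite the hinge), 170 mm above the counter; axes as door_hinge.
- tray (a joint): How far the tray is pulled out of the warmer's front, m: 0 fully home, 0.17 at its stop. It slides with about 2 N of friction and stays where it is left. The door must be wide open first.
- tray_bar (a point): Middle of the tray's pull bar: a horizontal steel bar of 10 mm diameter, 110 mm long along the warmer's y, 148 mm above the counter, on two posts at its ends; moves with the tray. With the tray home it stands 50 mm in front of the carcase's front and 22 mm below its roof's top. Axes as the warmer's.
- tray_floor (a point): Centre of the tray's upper surface, 20 mm above the counter, where the jars stand; axes as the warmer's. The usable floor is 166 mm along x and 222 mm along y, within a rim 12 mm high and 4 mm thick. The pull bar is 130 mm towards -x from here. With the tray right out this point is 90 mm in front of the carcase.
- dowel_grip (a point): Middle of the orange handle on top of the release dowel, where it is held; 123 mm above the dowel's lower end. The dowel is a wooden rod of 14 mm diameter; its upright handle is 36 mm high, widening from 26 mm across at its foot to 31 mm at the top (141 mm in all). z along it, towards the handle. 50 g. It starts upright in its stand.
- dowel_tip (a point): Centre of the dowel's lower end.
- stand_mouth (a point): Centre of the mouth of the dowel's stand: a dark wooden block 60 x 60 mm, 60 mm high, fixed to the counter; this point is on its top. The mouth is a square funnel, 50 mm wide at the top, narrowing at 45 degrees over 15 mm to a square well 20 mm wide, whose floor is 50 mm below the top.
- canister: Bystander: blue ceramic jar with steel lid, 84 mm across, 130 mm high, origin under its centre. To be left alone.
- mug: Bystander: white mug, 76 mm across, 90 mm high, origin under its centre. To be left alone.
- trivet: Bystander: round cork trivet, 120 mm across, 12 mm thick, lying on the warmer's roof behind the hole; origin under its centre. To be left alone.
- jar1_center (a point): Centre, half-way up, of a closed lunch jar: amber glass with a green lid, an upright cylinder 60 mm across and 75 mm high, 130 to 250 g. Two or three jars are there.
- jar2_center (a point): Centre, half-way up, of a closed lunch jar: amber glass with a green lid, an upright cylinder 60 mm across and 75 mm high, 130 to 250 g. Two or three jars are there.
- jar3_center (a point): Centre, half-way up, of a closed lunch jar: amber glass with a green lid, an upright cylinder 60 mm across and 75 mm high, 130 to 250 g. Two or three jars are there.
Mind the look-alikes: they are no part of the job. What is shaped like the part that bears jar2_center but pink or purple is not meant.

How it is judged (in metres and radians):
On the way, in this order (a step that is already met when the one before it is completed fails the run):
1. the dowel, pushed down through the hole in the roof, presses the catch down (value of joint latch above 0.007 m and horizontal distance between dowel_tip and release_hole below 0.012 m and z of dowel_tip in the frame of release_hole below -0.02 m).
2. the door stands wide open and the tray is pulled out at least 150 mm (value of joint door above 1.3 rad and value of joint tray above 0.15 m), for 0.2 s.
3. every jar stands upright on the pulled-out tray (x of jar1_center in the frame of tray_floor between -0.075 and 0.075 m and y of jar1_center in the frame of tray_floor between -0.1 and 0.1 m and z of jar1_center in the frame of tray_floor between 0.028 and 0.048 m and angle between each of jar1_center, jar2_center, jar3_center's own z axis and vertical below 0.15 rad and x of jar2_center in the frame of tray_floor between -0.075 and 0.075 m and y of jar2_center in the frame of tray_floor between -0.1 and 0.1 m and z of jar2_center in the frame of tray_floor between 0.028 and 0.048 m and x of jar3_center in the frame of tray_floor between -0.075 and 0.075 m and y of jar3_center in the frame of tray_floor between -0.1 and 0.1 m and z of jar3_center in the frame of tray_floor between 0.028 and 0.048 m and value of joint tray above 0.1 m), for 0.2 s.
4. the tray is slid home (within 8 mm) while the door is open (value of joint tray below 0.008 m and value of joint door above 0.5 rad), for 0.1 s.
5. the door is shut on its catch (value of joint door below 0.03 rad and value of joint latch below 0.003 m), for 0.3 s.
At the end, for the whole second after the job is handed in: Every jar stands upright (within 0.15 rad) on the tray inside its rim, the tray is home within 10 mm, the door is shut (below 0.03 rad) with the catch back up (below 3 mm), and the dowel stands in its stand's hole at least 30 mm deep (all of step 5 and x of jar1_center in the frame of tray_floor between -0.075 and 0.075 m and y of jar1_center in the frame of tray_floor between -0.1 and 0.1 m and z of jar1_center in the frame of tray_floor between 0.028 and 0.048 m and angle between each of jar1_center, jar2_center, jar3_center's own z axis and vertical below 0.15 rad and x of jar2_center in the frame of tray_floor between -0.075 and 0.075 m and y of jar2_center in the frame of tray_floor between -0.1 and 0.1 m and z of jar2_center in the frame of tray_floor between 0.028 and 0.048 m and x of jar3_center in the frame of tray_floor between -0.075 and 0.075 m and y of jar3_center in the frame of tray_floor between -0.1 and 0.1 m and z of jar3_center in the frame of tray_floor between 0.028 and 0.048 m and value of joint tray below 0.01 m and velocity of joint door below 0.05 rad/s and horizontal distance between dowel_tip and stand_mouth below 0.012 m and z of dowel_tip in the frame of stand_mouth below -0.03 m); the robot touches nothing.
It fails at once if the canister is moved more than 30 mm (distance of canister from where it was at the start of the episode above 0.03 m).
It fails at once if the mug is moved more than 30 mm (distance of mug from where it was at the start of the episode above 0.03 m).
It fails at once if the trivet is moved more than 30 mm (distance of trivet from where it was at the start of the episode above 0.03 m).
Of jar1, jar2, jar3 only 2 to 3 are there at a start; the rules pass over those that are not, and their reading is None.
At some moment in a run one of jar1, jar2, jar3 may be knocked a few centimetres aside while the robot is not near it.
Once in a run the grip may slacken for a moment while it holds something.
It also fails if it takes over 210 s, if anything falls off the work surface, if the arm or the gripper's body presses on something with over 40 N, if the wrist force passes 120 N, or if a joint passes its speed limit or range.

## Working session

There is one attempt and no reset: what is moved stays moved. The work goes in short steps, Python scripts to look and compute and a tool call to move; the robot and the scene stay as the last step left them, time stands still between calls to the robot, and variables do not carry over. Pictures are saved under pics/ and viewed, at most 14 in all, crops included, and the job is handed in when it is done.

Besides the shell and the picture viewer there is one more tool, called after ">>>" as name([rows], argument=value, ...), one row to a line, values as JSON. arm_command: Moves the arm, as the interface text tells. Its arguments: {"type":"object","properties":{"steps":{"type":"array","items":{"type":"array","items":{"type":"number"}}},"force":{"type":"number"}},"required":["steps"]}

```bash
mkdir -p pics; cat > h.py <<'E'
import numpy as np, cv2
from cell import monitor, imaging, job, find_in, trace
from scipy.spatial.transform import Rotation as R
def ray(p,u,v):
    K=p["mtx"];V=np.array(p["view"]);
    if p.get("name")=="wrist":
        x=(u-K[0][2])/K[0][0];y=(v-K[1][2])/K[1][1];r=np.hypot(x,y)+1e-9
        d=np.array([x/r*np.sin(r),y/r*np.sin(r),np.cos(r)])
    else: d=np.array([(u-K[0][2])/K[0][0],(v-K[1][2])/K[1][1],1])
    Rm=V[:3,:3];o=-Rm.T@V[:3,3];return o,Rm.T@d
def onz(p,u,v,z):
    o,d=ray(p,u,v);return o+d*(z-o[2])/d[2]
def proj(p,X):
    V=np.array(p["view"]);c=V[:3,:3]@np.array(X)+V[:3,3];K=p["mtx"]
    if p.get("name")=="wrist":
        h=np.hypot(c[0],c[1])+1e-9;t=np.arctan2(h,c[2]);return np.array([K[0][2]+K[0][0]*t*c[0]/h,K[1][2]+K[1][1]*t*c[1]/h])
    return np.array([K[0][0]*c[0]/c[2]+K[0][2],K[1][1]*c[1]/c[2]+K[1][2]])
def tri(a,ua,b,ub):
    o1,d1=ray(a,*ua);o2,d2=ray(b,*ub)
    A=np.stack([d1,-d2],1);s=np.linalg.lstsq(A,o2-o1,rcond=None)[0]
    p,q=o1+d1*s[0],o2+d2*s[1];return (p+q)/2,np.linalg.norm(p-q)
def cam(n):
    p=imaging.camera(n);p["name"]=n;return p
def save(p,f,crop=None,k=1):
    im=p["img"][:,:,::-1]
    if crop: im=im[crop[1]:crop[3],crop[0]:crop[2]]
    cv2.imwrite("pics/"+f,cv2.resize(np.ascontiguousarray(im),None,fx=k,fy=k,interpolation=cv2.INTER_CUBIC))
def rel(X,yaw=None):
    "target world point -> tool shift mm"
    s=monitor.read_state();T=R.from_euler('xyz',s["eef_rot"]);return T.inv().apply(np.array(X)-np.array(s["eef_pos"]))
E
python3 - <<'E'
from h import *
s=monitor.read_state();print(s["eef_pos"],s["eef_rot"],s["finger_gap"],s["clock"])
a=cam("top");b=cam("side")
im=np.hstack([a["img"],b["img"]])[:,:,::-1]
save(a,"top.png",k=1.5);save(b,"side.png",k=1.5)
for p in(a,b):
    V=np.array(p["view"]);print(p["name"],-V[:3,:3].T@V[:3,3],p["mtx"][0][0])
    for t in["release_hole","warmer_front","door_edge","dowel_grip","stand_mouth","canister","mug","trivet","jar1_center","tray_bar","door_hinge"]:
        print(t,[(round(d["p"],2),[round(float(x)) for x in d["rect"]]) for d in find_in(p,t)][:5])
E
```

```text
[186.30986346 517.21197959 223.88161423] [-3.14041163e+00 -9.28159027e-05  2.79578751e+00] 93.78704875550885 0.0
top [ 460.60092281  -43.24369067 1381.40769982] 382.7626726208452
release_hole [(0.67, [218, 146, 88, 106])]
warmer_front [(0.55, [221, 147, 96, 103]), (0.22, [223, 182, 90, 29])]
door_edge [(0.71, [222, 184, 85, 35]), (0.48, [222, 150, 96, 104])]
dowel_grip [(0.43, [308, 246, 19, 17])]
stand_mouth [(0.64, [312, 197, 25, 21])]
canister [(0.58, [308, 245, 24, 22])]
mug [(0.74, [131, 156, 31, 25])]
trivet [(0.81, [214, 128, 36, 43])]
jar1_center [(0.9, [358, 230, 21, 17])]
tray_bar []
door_hinge [(0.74, [224, 183, 89, 32])]
side [ 123.33991439  -96.91264078 1393.04582759] 452.5083021655296
release_hole [(0.91, [230, 145, 103, 117]), (0.23, [225, 119, 39, 40])]
warmer_front [(0.89, [229, 144, 100, 114]), (0.22, [132, 142, 22, 32])]
door_edge [(0.57, [228, 180, 96, 46]), (0.29, [229, 146, 100, 110])]
dowel_grip [(0.63, [330, 203, 10, 20])]
stand_mouth [(0.74, [326, 212, 27, 27]), (0.15, [368, 254, 21, 26])]
canister [(0.68, [327, 155, 26, 38])]
mug [(0.63, [135, 142, 30, 33])]
trivet [(0.86, [226, 118, 38, 39])]
jar1_center [(0.95, [368, 252, 24, 24]), (0.33, [226, 179, 93, 45])]
tray_bar []
door_hinge [(0.75, [225, 179, 100, 43])]
```

View pics/top.png

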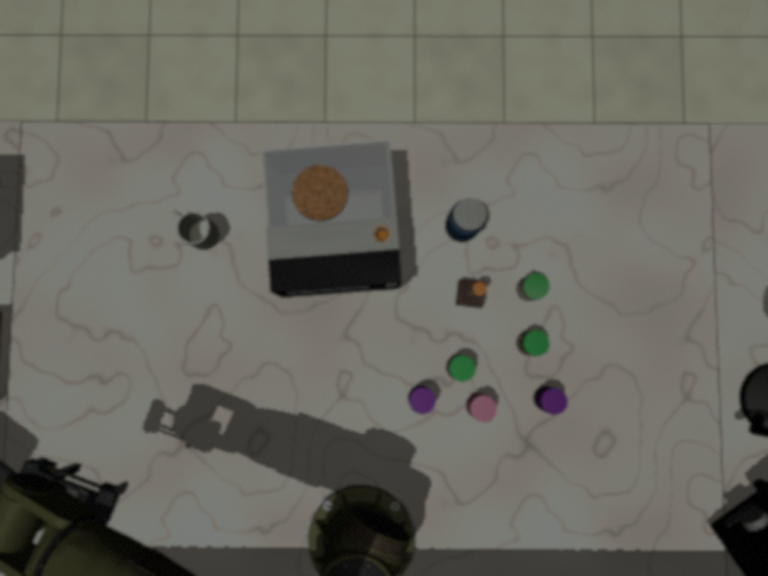

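View pics/side.png

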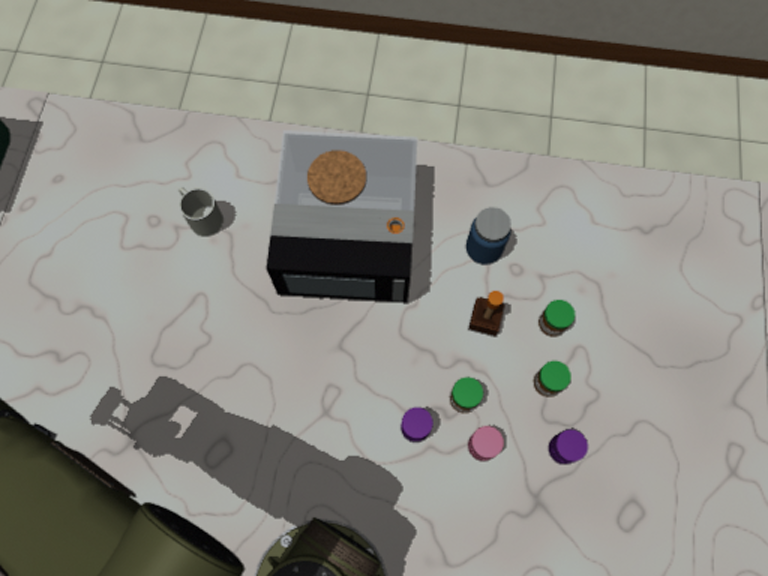

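The top view shows the warmer (about 330,215 in the 1.5x picture), its hole (382,234), the dowel (479,288), the mug (195,230) and the canister (467,218).

Candidates for jars:
- Green lids at (536,286), (535,342) and (462,367). These are the real jars by description.
- Purple at (422,400) and (551,400), pink at (482,408). These are look-alikes.

Next I compute positions, plus one close crop to check the choice.

```bash
python3 - <<'E'
from h import *
a=cam("top");b=cam("side")
def blobs(p,lo,hi,mn=15):
    h=cv2.cvtColor(p["img"],cv2.COLOR_RGB2HSV);m=cv2.inRange(h,lo,hi)
    n,_,st,c=cv2.connectedComponentsWithStats(m);return [(c[i].round(1),st[i][2:5].tolist()) for i in range(1,n) if st[i][4]>mn]
for nm,lo,hi,z in[("green",(45,90,50),(80,255,255),75),("purple",(130,60,40),(178,255,255),75),("orange",(5,170,120),(20,255,255),151)]:
    for p in(a,b):
        for c,s in blobs(p,lo,hi): print(nm,p["name"],c,s,onz(p,*c,z)[:2].round(1),onz(p,*c,170)[:2].round(1) if nm=="orange" else "")
for t in["canister","mug","trivet"]:
  A=find_in(a,t);B=find_in(b,t);print(t,onz(b,*B[0]["rect"][:2],{"canister":70,"mug":50,"trivet":182}[t])[:2].round())
# roof corners in side img, 1.5x estimates
for n,u in[("BL",(285,134)),("BR",(416,141)),("FLroof",(273,237)),("FRroof",(413,243))]: print(n,onz(b,u[0]/1.5,u[1]/1.5,170).round())
save(b,"crop.png",(165,70,405,325),2.3)
E
```

```text
green top [356.5 189.9] [17, 16, 203] [ 587.6 -396. ] 
green top [356.4 228.1] [18, 17, 240] [ 457.2 -393.8] 
green top [307.4 244.8] [18, 17, 239] [ 399.9 -227.1] 
green side [372.6 209. ] [20, 19, 298] [ 584.8 -396.3] 
green side [369.6 250.3] [20, 20, 324] [ 455.5 -394.6] 
green side [311.3 261.5] [21, 20, 334] [ 397.7 -227.7] 
purple top [281.1 266.1] [17, 19, 251] [ 327.8 -138. ] 
purple top [368.5 266.8] [19, 18, 260] [ 327.2 -432.7] 
purple top [320.9 270.9] [19, 19, 269] [ 312.6 -272.2] 
purple side [277.5 282.3] [22, 22, 377] [ 323.6 -137.3] 
purple side [323.6 295. ] [24, 23, 417] [ 306.8 -272.1] 
purple side [378.6 297.4] [26, 23, 456] [ 322.7 -427.9] 
orange side [263.4 152. ] [6, 5, 25] [691.3 -44.2] [682.6 -45. ]
orange side [330.1 198.2] [9, 9, 69] [ 573.5 -255.4] [ 566.6 -253. ]
canister [ 739. -238.]
mug [707. 392.]
trivet [771.  88.]
BL [862. 211. 170.]
BR [885. -61. 170.]
FLroof [629. 190. 170.]
FRroof [656. -84. 170.]
```

View pics/crop.png

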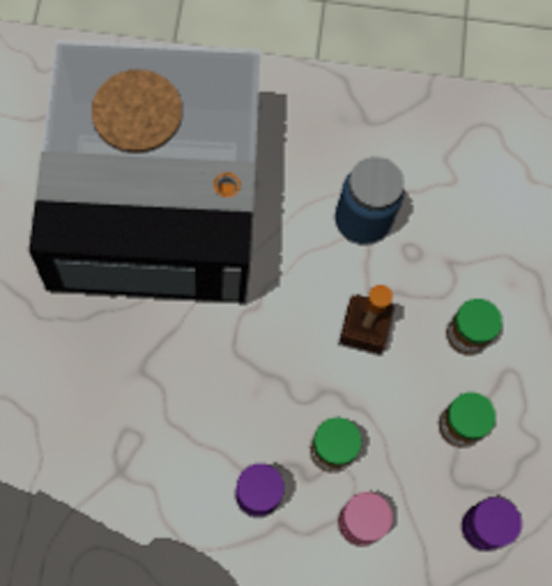

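The crop confirms three green-lidded amber jars; the purple and pink ones are decoys. The hole's orange collar is at crop (227,185) and the dowel handle at (381,297). Next I move above the dowel with the tool turned to the warmer's axes (yaw 1.666).

>>> arm_command([
  [1,-39,-37,-20,4],
  [1,-78,-74,-40,8],
  [1,-117,-112,-40,12],
  [1,-156,-149,-40,16],
  [1,-196,-186,-40,20],
  [1,-235,-223,-40,24],
  [1,-274,-260,-40,28],
  [1,-313,-297,-40,32],
  [1,-352,-335,-40,36],
  [1,-391,-372,-40,40],
  [1,-430,-409,-40,44],
  [1,-470,-446,-40,48],
  [1,-509,-483,-40,52],
  [1,-548,-521,-40,56],
  [1,-587,-558,-40,60],
  [1,-626,-595,-40,64.7],
  [1,-626,-595,-40,64.7],
  [1,-626,-595,-40,64.7],
])

```text
clock: 3.85
eef_pos: [573.5, -254.2, 264.2]
eef_rot: [-3.141, -0.0, 1.667]
wrist_force: [-0.6, 0.5, 0.5]
finger_gap: 94.0
finger_force: 0.0
```

```bash
cat >> h.py <<'E'
def blobs(p,lo,hi,mn=15):
    h=cv2.cvtColor(p["img"],cv2.COLOR_RGB2HSV);m=cv2.inRange(h,lo,hi)
    n,_,st,c=cv2.connectedComponentsWithStats(m);return [(c[i].round(1),st[i][2:5].tolist()) for i in range(1,n) if st[i][4]>mn]
ORANGE=((5,150,90),(20,255,255));GREEN=((45,90,50),(80,255,255))
E
python3 - <<'E'
from h import *
s=monitor.read_state();print(s["eef_pos"],s["eef_rot"],s["clock"],s["joints"])
w=cam("wrist");save(w,"w1.png",k=1.3);V=np.array(w["view"]);print(-V[:3,:3].T@V[:3,3],w["mtx"])
for c,b in blobs(w,*ORANGE,40): print(c,b,onz(w,*c,151).round(1),onz(w,*c,170).round(1))
for c,b in blobs(w,*GREEN,40): print(c,b,onz(w,*c,75).round(1))
t=find_in(w,"stand_mouth");print([(d["p"],d["rect"],onz(w,*d["rect"][:2],60)) for d in t][:2])
E
```

```text
[ 573.50234347 -254.17356862  264.1990319 ] [-3.14114208e+00 -3.96105680e-04  1.66706221e+00] 3.85 [-4.75594798e-01  4.52566566e-01  1.22160755e+00  8.97099314e-05
  1.46801179e+00 -5.71870003e-01]
[ 566.05656708 -180.18745861  424.23782889] [[297.31863964   0.         254.0750468 ]
 [  0.         297.31863964 188.76406355]
 [  0.           0.           1.        ]]
[399.4   3. ] [24, 8, 50] [700.  -45.7 151. ] [690.7 -55.  170. ]
[255.9 189.3] [33, 33, 775] [ 574.9 -252.3  151. ] [ 574.3 -247.3  170. ]
[122.3 141.5] [42, 45, 1505] [ 404.5 -226.6   75. ]
[173.6 270.2] [24, 32, 423] [ 475.4 -398.6   75. ]
[254.7 272.4] [41, 32, 1100] [ 587.2 -388.1   75. ]
[(0.6, [256.8, 166.9, 53.2, 53.9], array([ 576.16818301, -247.47697213,   60.        ]))]
```

View pics/w1.png

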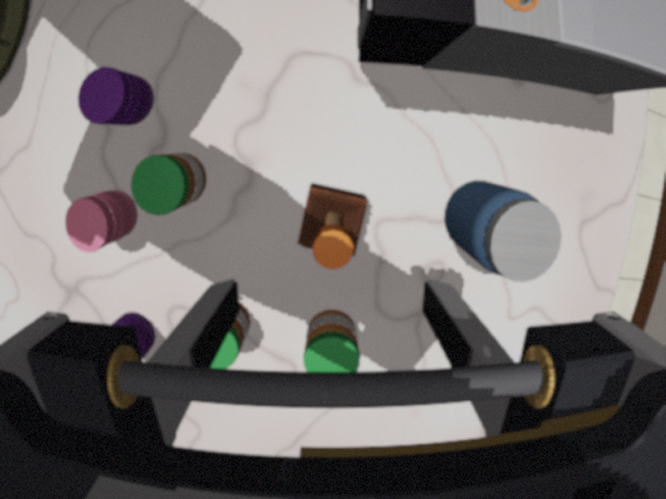

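The wrist view has the dowel handle at (333,245) in the 1.3x picture, which puts it about 1 mm from the TCP. The fingers are clear, so I descend, grip and lift.

>>> arm_command([
  [1,1,1,40,0],
  [1,1,1,80,0],
  [1,1,1,115,0],
  [1,1,1,131,0],
  [1,1,1,131,0],
  [0,1,1,131,0],
  [0,1,1,131,0],
  [0,1,1,131,0],
  [0,1,1,131,0],
  [0,1,1,131,0],
  [0,1,1,131,0],
  [0,1,1,131,0],
], force=30)

```text
clock: 5.45
eef_pos: [574.6, -253.4, 133.4]
eef_rot: [-3.142, -0.0, 1.667]
wrist_force: [0.3, 0.0, 0.5]
finger_gap: 29.1
finger_force: 30.0
```

>>> arm_command([
  [0,0,0,-30,0],
  [0,0,0,-70,0],
  [0,0,0,-120,0],
  [0,0,0,-170,0],
  [0,0,0,-190,0],
  [0,30,20,-190,0],
  [0,70,46,-190,0],
  [0,110,73,-190,0],
  [0,150,99,-190,0],
  [0,180,119,-190,0],
  [0,195,129,-190,0],
  [0,195,129,-190,0],
  [0,195,129,-190,0],
  [0,195,129,-190,0],
])

```text
clock: 7.2
eef_pos: [684.0, -48.2, 323.8]
eef_rot: [3.141, 0.0, 1.665]
wrist_force: [0.3, 0.4, -0.7]
finger_gap: 29.4
finger_force: 30.0
```

```bash
python3 - <<'E'
from h import *
s=monitor.read_state();P=s["eef_pos"];print(P,s["eef_rot"],s["clock"],s["finger_gap"])
w=cam("wrist");b=cam("side");a=cam("top")
for p in(w,b,a):
  print(p["name"],[(c.tolist(),k,onz(p,*c,170).round(1).tolist()) for c,k in blobs(p,*ORANGE,8)])
  print(" tip proj",proj(p,np.array(P)-[0,0,123]),"grip",proj(p,P))
W=cv2.resize(w["img"][40:300,130:400],None,fx=1.4,fy=1.4);S=cv2.resize(b["img"][90:210,210:340],(394,364),interpolation=cv2.INTER_CUBIC)
cv2.imwrite("pics/m1.png",np.hstack([W,S])[:,:,::-1])
E
```

```text
[684.02328733 -48.24185283 323.77596559] [3.14130301e+00 2.25862635e-04 1.66507981e+00] 7.2 29.43941681783764
wrist [([258.9, 175.5], [17, 15, 205], [688.6, -41.5, 170.0]), ([254.6, 249.8], [55, 66, 2475], [692.3, -130.3, 170.0])]
 tip proj [254.15793978 188.38319901] grip [254.47854038 241.40027162]
side []
 tip proj [264.77799247 147.25060455] grip [265.84728275 127.31627669]
top []
 tip proj [255.20933148 154.71982623] grip [255.43411901 146.48951796]
```

View pics/m1.png

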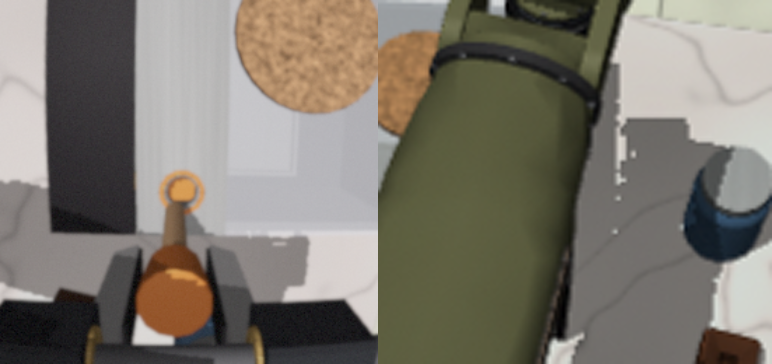

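The dowel tip sits just short of the orange collar (crop 182,190). I shift it about 3–4 mm each way, lower it and check closely.

>>> arm_command([
  [0,3.5,3.3,10,0],
  [0,3.5,3.3,24,0],
  [0,3.5,3.3,24,0],
  [0,3.5,3.3,24,0],
])

```text
clock: 7.85
eef_pos: [687.3, -43.2, 299.5]
eef_rot: [3.142, 0.0, 1.667]
wrist_force: [-1.1, -0.6, -0.2]
finger_gap: 29.3
finger_force: 30.0
```

```bash
python3 - <<'E'
from h import *
s=monitor.read_state();P=np.array(s["eef_pos"]);print(P,s["wrist_force"])
w=cam("wrist")
print([(c.tolist(),k) for c,k in blobs(w,*ORANGE,8)], "tip",proj(w,P-[0,0,123]),"dir x/y",proj(w,P-[-10,0,123]),proj(w,P-[0,-10,123]))
save(w,"w2.png",(215,140,305,230),6)
E
```

```text
[687.31330911 -43.19810753 299.5301132 ] [-1.05228777 -0.58213606 -0.19305903]
[([257.0, 182.7], [19, 15, 143]), ([254.7, 250.0], [55, 66, 2484])] tip [254.17970576 188.38541397] dir x/y [264.27995075 189.31963541] [255.1585787 178.5228704]
```

View pics/w2.png

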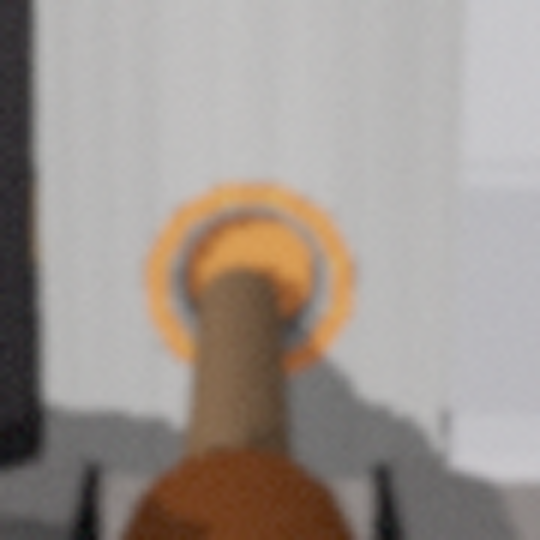

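The ring centre is at crop (251,282) and the tip at about (238,306). Allowing for parallax, the dowel is about 2 mm short in both warmer x and y. I correct that and press down.

>>> arm_command([
  [0,1.8,2,0,0],
  [0,1.8,2,6,0],
  [0,1.8,2,12,0],
  [0,1.8,2,18,0],
  [0,1.8,2,22,0],
  [0,1.8,2,22,0],
])

```text
clock: 8.65
eef_pos: [689.0, -41.2, 277.1]
eef_rot: [-3.141, -0.0, 1.667]
wrist_force: [-0.9, -0.5, -1.1]
finger_gap: 29.9
finger_force: 3.0
```

>>> arm_command([
  [0,0,0,0,0],
  [0,0,0,0,0],
  [0,0,0,0,0],
  [0,0,0,0,0],
], force=40)

```text
clock: 9.15
eef_pos: [689.1, -41.2, 277.5]
eef_rot: [3.142, 0.0, 1.667]
wrist_force: [-0.4, 0.8, -0.1]
finger_gap: 29.3
finger_force: 40.0
```

>>> arm_command([
  [0,0,0,5,0],
  [0,0,0,10,0],
  [0,0,0,15,0],
  [0,0,0,19,0],
  [0,0,0,19,0],
  [0,0,0,19,0],
])

```text
clock: 9.9
eef_pos: [689.2, -41.2, 258.8]
eef_rot: [3.141, 0.0, 1.667]
wrist_force: [-0.1, -0.1, 5.5]
finger_gap: 28.9
finger_force: 40.0
```

>>> arm_command([
  [0,0,0,3,0],
  [0,0,0,3,0],
  [0,0,0,3,0],
  [0,0,0,3,0],
  [0,0,0,3,0],
  [0,0,0,3,0],
])

```text
clock: 10.65
eef_pos: [689.2, -41.3, 255.9]
eef_rot: [3.141, 0.0, 1.667]
wrist_force: [0.2, 0.1, 5.3]
finger_gap: 28.8
finger_force: 40.0
```

```bash
python3 - <<'E'
from h import *
w=cam("wrist");b=cam("side")
S=cv2.resize(b["img"][80:290,140:340],(400,420))
W=cv2.resize(w["img"],(400,300));W=np.vstack([W,np.zeros((120,400,3),np.uint8)])
cv2.imwrite("pics/m2.png",np.hstack([W,S])[:,:,::-1])
E
```

```text
(no output)
```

View pics/m2.png

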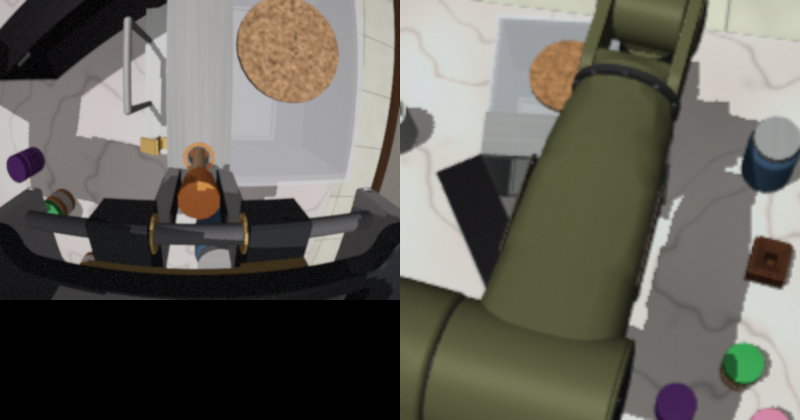

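The door has swung wide open. I withdraw the dowel and return it to the stand.

>>> arm_command([
  [0,0,0,-30,0],
  [0,0,0,-68,0],
  [0,-20,-13,-68,0],
  [0,-60,-40,-68,0],
  [0,-100,-67,-68,0],
  [0,-140,-94,-68,0],
  [0,-175,-118,-68,0],
  [0,-195,-131,-68,0],
  [0,-200,-134.4,-68,0],
  [0,-200,-134.4,-68,0],
  [0,-200,-134.4,-20,0],
  [0,-200,-134.4,30,0],
  [0,-200,-134.4,50,0],
  [0,-200,-134.4,50,0],
  [0,-200,-134.4,50,0],
])

```text
clock: 12.62
eef_pos: [575.2, -252.7, 206.8]
eef_rot: [3.14, 0.001, 1.667]
wrist_force: [0.9, 0.1, -0.6]
finger_gap: 29.1
finger_force: 40.0
```

```bash
python3 - <<'E'
from h import *
s=monitor.read_state();P=np.array(s["eef_pos"])
w=cam("wrist");b=cam("side")
t=trace(w,"stand_mouth");
if t:
  print(t[0]["p"],t[0]["rect"])
t=trace(b,"stand_mouth");print([(d["p"],d["rect"],onz(b,*d["rect"][:2],45)) for d in t][:1])
print("tip",proj(w,P-[0,0,123]))
save(w,"w3.png",(200,100,320,220),5)
E
```

```text
0.67 [256.5, 178.8, 64.3, 65.9]
[]
tip [254.02138145 188.28465733]
```

View pics/w3.png

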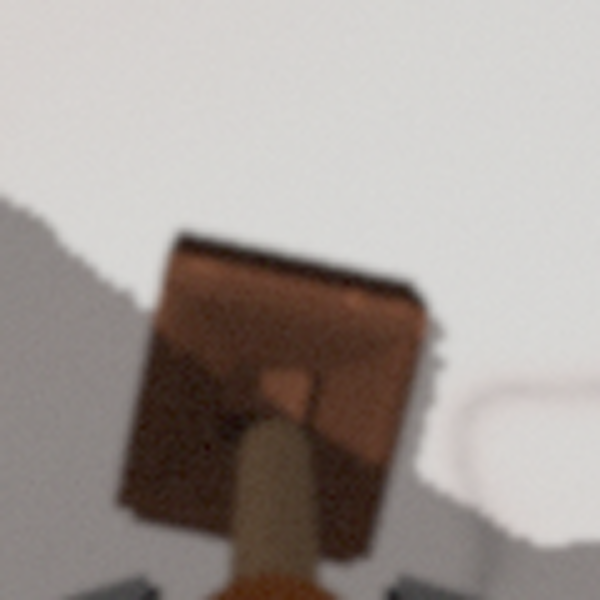

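The tip is above the funnel's well at crop (275,440), so I lower it.

>>> arm_command([
  [0,0,0,20,0],
  [0,0,0,40,0],
  [0,0,0,55,0],
  [0,0,0,64,0],
  [0,0,0,69,0],
  [0,0,0,69,0],
  [0,0,0,69,0],
])

```text
clock: 13.7
eef_pos: [574.7, -253.3, 137.0]
eef_rot: [3.141, 0.0, 1.667]
wrist_force: [-0.2, -0.2, -0.1]
finger_gap: 29.1
finger_force: 40.0
```

>>> arm_command([
  [0.6,0,0,0,0],
  [1,0,0,0,0],
  [1,0,0,0,0],
  [1,0,0,0,0],
  [1,0,0,-60,0],
  [1,0,0,-110,0],
  [1,40,7,-123,0],
  [1,90,15,-123,0],
  [1,140,23,-123,0],
  [1,190,30,-123,0],
  [1,235,37,-123,0],
  [1,260,40,-123,0],
  [1,260,40,-123,0],
  [1,260,40,-123,0],
])

```text
clock: 15.45
eef_pos: [589.4, 8.7, 259.4]
eef_rot: [-3.142, 0.0, 1.666]
wrist_force: [0.0, -0.9, 0.4]
finger_gap: 94.1
finger_force: 0.0
```

```bash
python3 - <<'E'
from h import *
s=monitor.read_state();P=np.array(s["eef_pos"]);print(P)
w=cam("wrist");b=cam("side")
for p in (w,b):
  for d in find_in(p,"tray_bar")[:2]: print(p["name"],d["p"],d["rect"],onz(p,*d["rect"][:2],148))
  for d in find_in(p,"door_hinge")[:1]: print(p["name"],"door",d["p"],d["rect"])
for z in [(594,55,148)]: print(proj(w,z),proj(b,z))
print([(c.tolist(),onz(b,*c,75).round()) for c,k in blobs(b,*GREEN)],[(c,onz(b,*c,151)) for c,k in blobs(b,*ORANGE,8)])
W=cv2.resize(w["img"],(480,360));S=cv2.resize(b["img"][80:260,140:300],(320,360))
cv2.imwrite("pics/m3.png",np.hstack([W,S])[:,:,::-1])
E
```

```text
[589.41299487   8.73280261 259.43909397]
wrist 0.87 [291.2, 135.2, 66.2, 174.1] [618.04926863  65.08548491 148.        ]
wrist door 0.95 [183.1, 17.4, 279.1, 34.0]
side 0.56 [256.7, 179.1, 15.0, 34.8] [602.99231979 -36.44446594 148.        ]
side door 0.69 [161.9, 205.2, 51.9, 104.5]
[264.00986819 143.36154228] [225.62434957 177.78438003]
[([372.5, 209.2], array([ 584., -396.,   75.])), ([369.6, 250.4], array([ 455., -395.,   75.])), ([311.3, 261.4], array([ 398., -228.,   75.]))] [(array([262.8, 152.1]), array([690.67918036, -42.48619442, 151.        ])), (array([262.1, 171.5]), array([628.01319092, -49.01731872, 151.        ])), (array([329.8, 198.6]), array([ 572.12842447, -254.6813825 ,  151.        ]))]
```

View pics/m3.png

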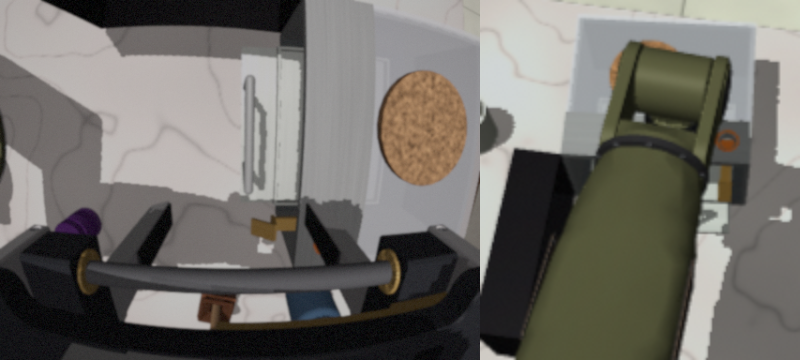

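The dowel is back in its stand, the door is open, and the bar is at wrist-panel (249,75)-(250,193), which gives (596,55). I grip it with a part-open gripper so the finger backs clear the carcase.

>>> arm_command([
  [0.4,20,5,0,0],
  [0.4,45.5,11,20,0],
  [0.4,45.5,11,40,0],
  [0.4,45.5,11,60,0],
  [0.4,45.5,11,85,0],
  [0.4,45.5,11,105,0],
  [0.4,45.5,11,111,0],
  [0.4,45.5,11,111,0],
  [0,45.5,11,111,0],
  [0,45.5,11,111,0],
  [0,45.5,11,111,0],
  [0,45.5,11,111,0],
], force=20)

```text
clock: 17.25
eef_pos: [595.5, 55.8, 148.7]
eef_rot: [-3.14, -0.0, 1.666]
wrist_force: [-5.7, -0.4, 4.4]
finger_gap: 9.2
finger_force: 20.0
```

>>> arm_command([
  [0,0,-10,0,0],
  [0,0,-25,0,0],
  [0,0,-45,0,0],
  [0,0,-65,0,0],
  [0,0,-85,0,0],
  [0,0,-105,0,0],
  [0,0,-125,0,0],
  [0,0,-145,0,0],
  [0,0,-160,0,0],
  [0,0,-168,0,0],
  [0,0,-168,0,0],
  [0,0,-168,0,0],
  [0,0,-168,0,0],
])

```text
clock: 18.88
eef_pos: [428.0, 40.9, 148.7]
eef_rot: [3.141, -0.002, 1.667]
wrist_force: [-2.6, 11.4, 4.4]
finger_gap: 9.1
finger_force: 20.0
```

The tray is pulled 168 mm, and its centre is about (557.5,52). I release the bar, rise, turn 90° and go over the nearest green jar.

>>> arm_command([
  [0.4,0,0,0,0],
  [0.4,0,0,0,0],
  [0.4,0,0,-40,0],
  [0.5,0,0,-90,0],
  [1,-25,-5,-100,10],
  [1,-55,-11,-100,20],
  [1,-85,-18,-100,30],
  [1,-115,-24,-100,40],
  [1,-145,-30,-100,50],
  [1,-175,-37,-100,60],
  [1,-205,-43,-100,70],
  [1,-235,-50,-90,80],
  [1,-260,-55,-70,90.5],
  [1,-265,-55.7,-50,90.5],
  [1,-265,-55.7,-50,90.5],
  [1,-265,-55.7,-50,90.5],
])

```text
clock: 20.88
eef_pos: [398.9, -229.3, 199.2]
eef_rot: [3.141, -0.001, 0.087]
wrist_force: [-0.1, -0.6, -0.3]
finger_gap: 93.8
finger_force: 0.0
```

```bash
cat > jar.py <<'E'
from h import *
s=monitor.read_state();P=np.array(s["eef_pos"]);print(P,s["eef_rot"],s["clock"])
w=cam("wrist");b=cam("side");a=cam("top")
for p in(w,b,a):
  for c,k in blobs(p,*GREEN,30):
    X=onz(p,*c,75);print(p["name"],c,k,X[:2].round(1),"rel",rel([X[0],X[1],62]).round(1))
for d in find_in(b,"tray_bar")[:1]+find_in(a,"tray_bar")[:1]: print(d["p"],d["rect"])
E
python3 jar.py
```

```text
[ 398.85925056 -229.25071805  199.23004176] [ 3.14102285e+00 -6.28859870e-04  8.74783289e-02] 20.875
wrist [421.9  32.8] [49, 52, 1929] [ 584.  -391.8] rel [169.9 178.  137.6]
wrist [411.7 146. ] [49, 54, 2018] [ 458.9 -391.1] rel [ 45.4 166.4 137.5]
wrist [219.3 157.4] [59, 60, 2715] [ 426.2 -192.8] rel [ 30.2 -34.1 137.3]
side [372.5 209.2] [20, 20, 304] [ 584.2 -396. ] rel [169.7 182.3 137.6]
side [369.9 250.3] [19, 20, 314] [ 455.7 -395.5] rel [ 41.7 170.5 137.5]
top [356.5 189.9] [17, 16, 205] [ 587.6 -396. ] rel [173.2 182.5 137.6]
top [357.3 228.2] [16, 17, 207] [ 456.9 -396.9] rel [ 42.9 172.  137.5]
top [296.5 235.4] [17, 11, 150] [ 431.4 -190.3] rel [ 35.6 -36.  137.3]
0.63 [226.7, 212.4, 77.8, 72.2]
0.74 [228.0, 207.4, 69.6, 60.8]
```

The nearest jar was knocked to about (426,-193) but is still upright. I grasp it at its new place.

>>> arm_command([
  [1,15,-17,10,0],
  [1,30,-34,40,0],
  [1,30,-34,90,0],
  [1,30,-34,125,0],
  [1,30,-34,137,0],
  [1,30,-34,137,0],
  [0,30,-34,137,0],
  [0,30,-34,137,0],
  [0,30,-34,137,0],
  [0,30,-34,137,0],
  [0,30,-34,137,0],
], force=25)

```text
clock: 22.5
eef_pos: [425.7, -192.9, 61.8]
eef_rot: [3.141, -0.0, 0.087]
wrist_force: [-0.8, 1.1, 4.9]
finger_gap: 59.7
finger_force: 25.0
```

>>> arm_command([
  [0,0,0,-40,0],
  [0,0,0,-90,0],
  [0,0,0,-140,0],
  [0,15,-22,-165,0],
  [0,45,-62,-168,0],
  [0,75,-104,-168,0],
  [0,105,-146,-168,0],
  [0,135,-187,-168,0],
  [0,165,-229,-168,0],
  [0,185,-257,-168,0],
  [0,192,-267.5,-168,0],
  [0,192,-267.5,-168,0],
  [0,192,-267.5,-120,0],
  [0,192,-267.5,-70,0],
  [0,192,-267.5,-35,0],
  [0,192,-267.5,-22.5,0],
  [0,192,-267.5,-22.5,0],
  [0,192,-267.5,-22.5,0],
])

```text
clock: 24.75
eef_pos: [594.3, 90.1, 85.7]
eef_rot: [3.142, -0.002, 0.087]
wrist_force: [-1.4, 0.1, -2.3]
finger_gap: 60.1
finger_force: 25.0
```

>>> arm_command([
  [0,0,0,2.5,0],
  [0,0,0,2.5,0],
  [0.78,0,0,2.5,0],
  [0.78,0,0,2.5,0],
  [0.78,0,0,2.5,0],
  [0.78,0,0,-40,0],
  [0.78,0,0,-90,0],
  [0.9,-10,15,-135,0],
  [1,-30,65,-145,0],
  [1,-50,120,-145,0],
  [1,-70,180,-140,0],
  [1,-90,235,-130,0],
  [1,-110,290,-120,0],
  [1,-130,345,-114,0],
  [1,-150,400,-114,0],
  [1,-170,445,-114,0],
  [1,-179,470,-114,0],
  [1,-179,470,-114,0],
  [1,-179,470,-114,0],
])

```text
clock: 27.12
eef_pos: [456.4, -392.8, 197.9]
eef_rot: [-3.141, -0.0, 0.087]
wrist_force: [0.6, 0.5, 0.1]
finger_gap: 94.1
finger_force: 0.0
```

```bash
python3 jar.py
```

```text
[ 456.43082336 -392.78214734  197.9373544 ] [-3.14138377e+00 -1.45854759e-05  8.74093029e-02] 27.125
wrist [271.7  55.2] [61, 60, 2855] [ 586.2 -397.7] rel [128.5  16.5 136.2]
wrist [257.8 184.1] [58, 59, 2696] [ 460.7 -395.7] rel [  3.7   3.5 136.1]
side [215.3 183.6] [20, 20, 297] [597.8  92.5] rel [ 183.4 -470.8  136.1]
side [369.6 205.5] [17, 14, 134] [ 594.8 -386.6] rel [138.1   6.2 136.2]
top [214.8 188. ] [18, 17, 233] [591.8  89.3] rel [ 177.1 -468.1  136.1]
top [356.5 190.1] [17, 17, 209] [ 586.9 -396. ] rel [129.5  14.9 136.2]
0.7 [225.7, 211.2, 77.4, 72.1]
0.74 [229.4, 208.2, 70.0, 61.1]
```

Jar one stands on the tray. I grasp the second jar.

>>> arm_command([
  [1,2,2.5,40,0],
  [1,2,2.5,90,0],
  [1,2,2.5,125,0],
  [1,2,2.5,136,0],
  [1,2,2.5,136,0],
  [0,2,2.5,136,0],
  [0,2,2.5,136,0],
  [0,2,2.5,136,0],
  [0,2,2.5,136,0],
  [0,2,2.5,136,0],
])

```text
clock: 28.62
eef_pos: [458.5, -395.9, 62.3]
eef_rot: [3.141, -0.0, 0.087]
wrist_force: [-0.6, 1.0, 2.8]
finger_gap: 59.7
finger_force: 25.0
```

>>> arm_command([
  [0,0,0,-40,0],
  [0,0,0,-90,0],
  [0,0,0,-140,0],
  [0,10,-22,-168,0],
  [0,32,-70,-168,0],
  [0,56,-120,-168,0],
  [0,80,-170,-168,0],
  [0,104,-220,-168,0],
  [0,128,-270,-168,0],
  [0,150,-320,-168,0],
  [0,170,-362,-168,0],
  [0,177,-377.5,-168,0],
  [0,177,-377.5,-168,0],
  [0,177,-377.5,-120,0],
  [0,177,-377.5,-70,0],
  [0,177,-377.5,-35,0],
  [0,177,-377.5,-21,0],
  [0,177,-377.5,-21,0],
  [0,177,-377.5,-21,0],
])

```text
clock: 31.0
eef_pos: [601.9, -0.5, 82.0]
eef_rot: [-3.135, -0.001, 0.089]
wrist_force: [14.0, 40.7, -14.7]
finger_gap: 59.7
finger_force: 64.7
```

Unexpected side force of about 40 N, so I lift straight back up.

>>> arm_command([
  [0,0,0,-20,0],
  [0,0,0,-60,0],
  [0,0,0,-110,0],
  [0,0,0,-150,0],
  [0,0,0,-150,0],
])

```text
clock: 31.62
eef_pos: [602.5, -6.1, 236.2]
eef_rot: [3.14, -0.005, 0.085]
wrist_force: [0.2, -0.6, -2.2]
finger_gap: 59.7
finger_force: 25.0
```

```bash
python3 - <<'E'
from h import *
s=monitor.read_state();P=np.array(s["eef_pos"]);print(P,s["eef_rot"],s["clock"])
w=cam("wrist");b=cam("side");a=cam("top")
for p in(w,b,a):
  for c,k in blobs(p,*GREEN,30):
    print(p["name"],c,k,onz(p,*c,95)[:2].round(1))
W=cv2.resize(w["img"],(480,360));S=cv2.resize(b["img"][110:260,140:280],(320,360))
cv2.imwrite("pics/m4.png",np.hstack([W,S])[:,:,::-1])
E
```

```text
[602.53296623  -6.07722384 236.19339435] [ 3.14048834 -0.00546051  0.08536836] 31.625
wrist [166.9 183.6] [53, 54, 2165] [595.6  87.3]
wrist [254.1 242. ] [108, 95, 8148] [537.  -11.6]
wrist [500.8 211.1] [23, 37, 688] [ 594.8 -358.8]
side [372.5 209.2] [20, 20, 305] [ 577.2 -391.5]
top [356.5 189.9] [16, 16, 202] [ 585.7 -390.6]
```

View pics/m4.png

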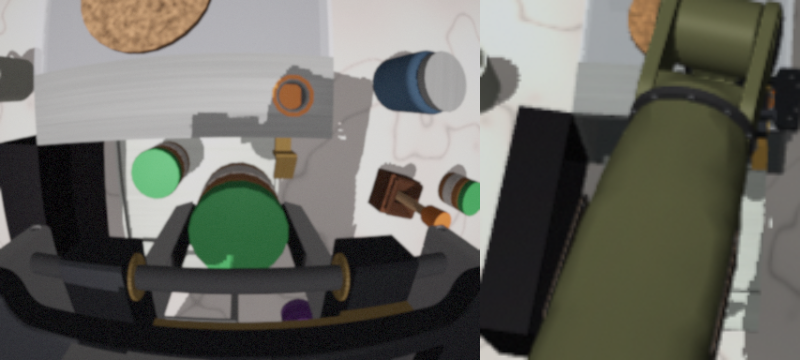

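A brass catch bracket sticks out of the carcase front at panel (285,155), right where the finger went. The jar is still held, and jar one is unaffected at about (595,87). I will put the next two jars in the tray's near row instead.

>>> arm_command([
  [0,-40,-6,0,0],
  [0,-79.8,-11.8,0,0],
  [0,-79.8,-11.8,0,0],
  [0,-79.8,-11.8,50,0],
  [0,-79.8,-11.8,100,0],
  [0,-79.8,-11.8,135,0],
  [0,-79.8,-11.8,148,0],
  [0,-79.8,-11.8,148,0],
  [0,-79.8,-11.8,148,0],
])

```text
clock: 32.9
eef_pos: [522.1, 0.4, 86.1]
eef_rot: [3.141, -0.002, 0.087]
wrist_force: [0.3, 0.9, -2.6]
finger_gap: 59.4
finger_force: 25.0
```

>>> arm_command([
  [0,0,0,1.5,0],
  [0,0,0,3,0],
  [0,0,0,3,0],
])

```text
clock: 33.28
eef_pos: [521.4, 0.5, 82.1]
eef_rot: [3.142, -0.0, 0.087]
wrist_force: [-0.6, -0.1, -1.3]
finger_gap: 59.6
finger_force: 25.0
```

>>> arm_command([
  [0.78,0,0,0.5,0],
  [0.78,0,0,0.5,0],
  [0.78,0,0,0.5,0],
  [0.78,0,0,-40,0],
  [0.78,0,0,-90,0],
  [0.9,0,15,-135,0],
  [1,4,60,-145,0],
  [1,8,115,-145,0],
  [1,12,170,-145,0],
  [1,16,225,-145,0],
  [1,20,280,-145,0],
  [1,24,335,-135,0],
  [1,28,380,-120,0],
  [1,29,400,-118,0],
  [1,29,400,-118,0],
  [1,29,400,-118,0],
])

```text
clock: 35.28
eef_pos: [585.2, -394.6, 200.3]
eef_rot: [3.141, -0.0, 0.088]
wrist_force: [0.3, -0.1, 0.8]
finger_gap: 94.4
finger_force: 0.0
```

```bash
python3 jar.py
```

```text
[ 585.20704372 -394.60963432  200.28485309] [ 3.14146550e+00 -2.67773579e-04  8.76449279e-02] 35.275
wrist [257.7 182.9] [58, 58, 2638] [ 590.1 -397.4] rel [  4.4   3.2 138.7]
side [215.3 183.6] [20, 20, 301] [597.8  92.5] rel [  55.2 -484.1  138.5]
side [245.4 205. ] [13, 11, 62] [542.  -10.6] rel [  -9.4 -386.3  138.5]
top [214.8 188. ] [18, 17, 232] [591.8  89.3] rel [  48.9 -481.5  138.5]
top [240.9 209.2] [17, 17, 225] [519.5  -0.8] rel [ -31.  -398.1  138.5]
0.91 [225.6, 202.2, 78.0, 55.4]
0.85 [228.6, 205.9, 72.3, 60.2]
```

>>> arm_command([
  [1,2.5,2.5,40,0],
  [1,2.5,2.5,90,0],
  [1,2.5,2.5,125,0],
  [1,2.5,2.5,138.5,0],
  [1,2.5,2.5,138.5,0],
  [0,2.5,2.5,138.5,0],
  [0,2.5,2.5,138.5,0],
  [0,2.5,2.5,138.5,0],
  [0,2.5,2.5,138.5,0],
  [0,2.5,2.5,138.5,0],
])

```text
clock: 36.78
eef_pos: [587.8, -397.8, 61.8]
eef_rot: [3.141, -0.0, 0.087]
wrist_force: [-0.1, 0.7, 4.3]
finger_gap: 59.5
finger_force: 25.0
```

>>> arm_command([
  [0,0,0,-45,0],
  [0,0,0,-100,0],
  [0,-20,0,-150,0],
  [0,-50,-15,-185,0],
  [0,-85,-50,-185,0],
  [0,-95,-105,-185,0],
  [0,-95,-160,-185,0],
  [0,-90,-215,-185,0],
  [0,-80,-270,-185,0],
  [0,-70,-325,-185,0],
  [0,-60,-380,-185,0],
  [0,-45,-435,-185,0],
  [0,-33,-475,-185,0],
  [0,-31,-490.7,-185,0],
  [0,-31,-490.7,-185,0],
  [0,-31,-490.7,-130,0],
  [0,-31,-490.7,-75,0],
  [0,-31,-490.7,-35,0],
  [0,-31,-490.7,-25,0],
  [0,-31,-490.7,-25,0],
])

```text
clock: 39.28
eef_pos: [514.6, 87.7, 87.2]
eef_rot: [3.142, -0.0, 0.086]
wrist_force: [-0.4, -0.3, -1.3]
finger_gap: 60.0
finger_force: 25.0
```

>>> arm_command([
  [0,0,0,2,0],
  [0,0,0,4,0],
  [0,0,0,5,0],
  [0.78,0,0,5,0],
  [0.78,0,0,5,0],
  [0.78,0,0,5,0],
  [0.78,0,0,-40,0],
  [0.78,0,0,-90,0],
  [0.78,0,0,-145,0],
  [0.78,-60,20,-165,-10],
  [0.78,-100,40,-165,-20],
  [0.5,-140,60,-165,-30],
  [0.4,-160,60,-165,-40],
  [0.4,-180,55,-165,-50],
  [0.4,-182,50,-165,-60],
  [0.4,-182,40,-165,-70],
  [0.4,-182,40,-165,-80],
  [0.4,-182,40,-165,-90.5],
  [0.4,-182,40,-165,-90.5],
])

```text
clock: 41.65
eef_pos: [336.4, 32.7, 251.6]
eef_rot: [3.141, 0.0, 1.666]
wrist_force: [0.2, -0.2, -0.2]
finger_gap: 37.4
finger_force: 0.0
```

```bash
python3 - <<'E'
from h import *
s=monitor.read_state();P=np.array(s["eef_pos"]);print(P,s["eef_rot"],s["clock"],s["wrist_force"])
w=cam("wrist");b=cam("side");a=cam("top")
C=np.array([557.5,52]);ex=np.array([.9962,.0869]);ey=np.array([-.0869,.9962])
for p in(w,b,a):
  for c,k in blobs(p,*GREEN,30):
    X=onz(p,*c,95)[:2];print(p["name"],c,k,X.round(1),"tray",((X-C)@ex).round(),((X-C)@ey).round())
print(proj(w,(428,41,148)))
for d in find_in(w,"tray_bar")[:1]:print(d)
W=cv2.resize(w["img"],(480,360));S=cv2.resize(a["img"][120:290,140:280],(320,360))
cv2.imwrite("pics/m5.png",np.hstack([W,S])[:,:,::-1])
E
```

```text
[336.35202795  32.74705978 251.55175147] [3.14127057e+00 4.96245246e-05 1.66551700e+00] 41.65 [ 0.19227204 -0.17812995 -0.21835252]
wrist [406.2 148.3] [47, 48, 1789] [510.   89.1] tray -44.0 41.0
wrist [455.4 155.5] [41, 47, 1461] [587.8  91.1] tray 34.0 36.0
wrist [396.1 217.6] [44, 47, 1556] [515.    3.4] tray -47.0 -45.0
side [215.3 183.4] [20, 20, 297] [591.3  89.8] tray 37.0 35.0
side [211.7 205.1] [20, 14, 210] [520.8  88.5] tray -33.0 40.0
side [240.6 210. ] [20, 19, 304] [518.  -0.] tray -44.0 -48.0
top [214.8 188. ] [18, 17, 234] [589.8  87.3] tray 35.0 32.0
top [241.  209.2] [17, 17, 228] [518.6  -1.8] tray -43.0 -50.0
top [214.8 210.9] [17, 17, 228] [512.4  86.4] tray -42.0 38.0
[350.49933559 193.98894466]
{'rect': [387.4, 166.6, 147.6, 172.9], 'p': 0.93}
```

View pics/m5.png

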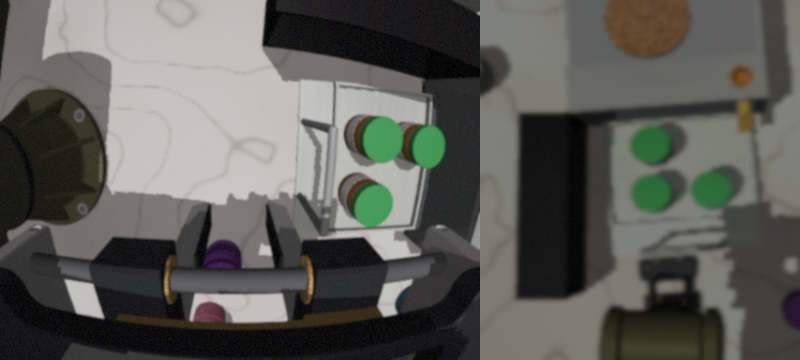

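All three jars stand on the tray: (590,87), (518,-2) and (512,86). The bar is at wrist panel (330,178), about where predicted. I grip it and slide the tray home gently.

>>> arm_command([
  [0.4,0.5,45,0,0.5],
  [0.4,0.5,93,0,0.5],
  [0.4,0.5,93,0,0.5],
  [0.4,0.5,93,45,0.5],
  [0.4,0.5,93,85,0.5],
  [0.4,0.5,93,103,0.5],
  [0.4,0.5,93,103,0.5],
  [0,0.5,93,103,0.5],
  [0,0.5,93,103,0.5],
  [0,0.5,93,103,0.5],
  [0,0.5,93,103,0.5],
], force=20)

```text
clock: 43.22
eef_pos: [429.0, 42.1, 148.9]
eef_rot: [3.141, 0.0, 1.658]
wrist_force: [-2.8, 0.5, 4.9]
finger_gap: 9.3
finger_force: 20.0
```

>>> arm_command([
  [0,0,5,0,0],
  [0,0,14,0,0],
  [0,0,26,0,0],
  [0,0,38,0,0],
  [0,0,50,0,0],
  [0,0,62,0,0],
  [0,0,74,0,0],
  [0,0,86,0,0],
  [0,0,98,0,0],
  [0,0,110,0,0],
  [0,0,122,0,0],
  [0,0,134,0,0],
  [0,0,145,0,0],
  [0,0,154,0,0],
  [0,0,160,0,0],
  [0,0,164,0,0],
  [0,0,166,0,0],
  [0,0,166,0,0],
])

```text
clock: 45.48
eef_pos: [594.7, 56.6, 148.9]
eef_rot: [3.14, 0.0, 1.658]
wrist_force: [1.1, 0.2, 4.2]
finger_gap: 9.5
finger_force: 20.0
```

>>> arm_command([
  [0,0,1.5,0,0],
  [0,0,3,0,0],
  [0,0,4,0,0],
  [0,0,4,0,0],
])

```text
clock: 45.98
eef_pos: [595.6, 56.7, 148.7]
eef_rot: [-3.134, 0.0, 1.658]
wrist_force: [-26.3, -3.1, 18.6]
finger_gap: 9.1
finger_force: 20.0
```

The tray is on its stop. I release the bar, rise, cross over the door and come down closed-fingered on its outer side.

>>> arm_command([
  [0.4,0,-3,0,0],
  [0.4,0,-3,0,0],
  [0.4,0,-3,0,0],
  [0.4,0,-3,-50,0],
  [0.3,0,-3,-105,0],
  [0,25,-20,-115,0],
  [0,70,-40,-115,0],
  [0,120,-70,-115,0],
  [0,170,-100,-115,0],
  [0,220,-130,-115,0],
  [0,265,-155,-115,0],
  [0,289,-168,-115,0],
  [0,289,-168,-115,0],
  [0,289,-168,-70,0],
  [0,289,-168,-15,0],
  [0,289,-168,34,0],
  [0,289,-168,34,0],
  [0,289,-168,34,0],
])

```text
clock: 48.22
eef_pos: [406.9, 330.3, 116.4]
eef_rot: [3.14, -0.001, 1.657]
wrist_force: [1.0, 0.0, 0.4]
finger_gap: 0.4
finger_force: 0.0
```

```bash
python3 - <<'E'
from h import *
s=monitor.read_state();P=np.array(s["eef_pos"]);print(P,s["eef_rot"],s["clock"],s["wrist_force"])
b=cam("side");a=cam("top")
H=np.array([632,197]);psi=.087
def pt(th,L,off):
    d=-np.pi/2+psi-th;n=np.pi+psi-th
    return H+L*np.array([np.cos(d),np.sin(d)])+off*np.array([np.cos(n),np.sin(n)])
im=[]
for p in(a,b):
    q=p["img"].copy()
    for th,L,o in[(1.65,0,0),(1.65,280,0),(1.65,280,70),(1.65,0,70)]:
        cv2.circle(q,tuple(int(v) for v in proj(p,[*pt(th,L,o),170])),2,(255,0,0),-1)
    im.append(cv2.resize(q[100:300,120:320],(400,400)))
cv2.imwrite("pics/m6.png",np.hstack(im)[:,:,::-1])
for L in (220,):
  for th in [1.65,1.55,1.45,1.35,1.25,1.15,1.05,.95,.85,.75,.65,.55,.45,.35,.28,.21,.15,.1,.06,.03,0]:
    X=pt(th,L,82);r=rel([*X,115]);print(th,X.round(),r[:2].round(1).tolist())
E
```

```text
[406.91802898 330.29378477 116.41225591] [ 3.13964834e+00 -1.10565029e-03  1.65721483e+00] 48.225 [0.98676572 0.0052531  0.44812192]
1.65 [411. 277.] [-53.5, -0.1]
1.55 [404. 255.] [-75.2, -8.9]
1.45 [400. 232.] [-97.7, -15.6]
1.35 [397. 208.] [-120.8, -19.9]
1.25 [398. 185.] [-144.2, -21.9]
1.15 [400. 162.] [-167.7, -21.6]
1.05 [405. 139.] [-191.0, -18.9]
0.95 [412. 116.] [-213.9, -13.9]
0.85 [421.  95.] [-236.2, -6.6]
0.75 [432.  74.] [-257.7, 2.8]
0.65 [445.  55.] [-278.1, 14.4]
0.55 [460.  37.] [-297.3, 27.9]
0.45 [477.  20.] [-315.1, 43.3]
0.35 [496.   6.] [-331.2, 60.3]
0.28 [509.  -3.] [-341.4, 73.2]
0.21 [524. -11.] [-350.7, 86.7]
0.15 [536. -17.] [-357.9, 98.8]
0.1 [547. -22.] [-363.3, 109.3]
0.06 [556. -25.] [-367.3, 117.8]
0.03 [563. -27.] [-370.0, 124.2]
0 [569. -29.] [-372.6, 130.8]
```

View pics/m6.png

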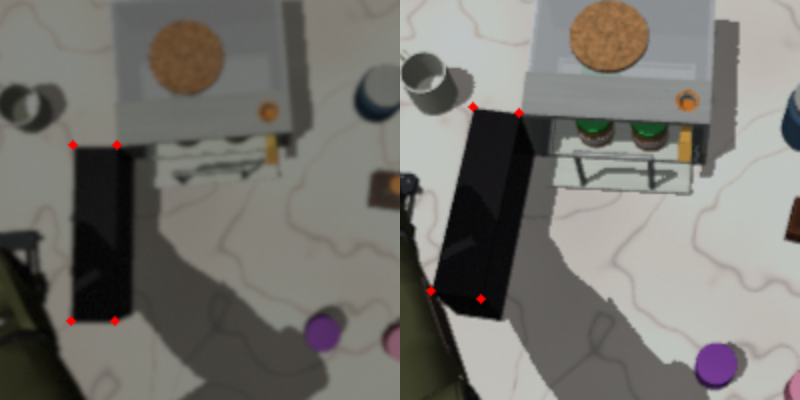

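The door model fits: the red corner dots lie on the door in both views. I push it around the arc.

>>> arm_command([
  [0,-25,0,0,0],
  [0,-50,0,0,0],
  [0,-63,-4,0,0],
  [0,-75,-9,0,0],
  [0,-98,-16,0,0],
  [0,-121,-20,0,0],
  [0,-144,-22,0,0],
  [0,-168,-22,0,0],
  [0,-191,-19,0,0],
  [0,-214,-14,0,0],
  [0,-236,-7,0,0],
  [0,-258,3,0,0],
  [0,-278,14,0,0],
  [0,-297,28,0,0],
  [0,-315,43,0,0],
  [0,-331,60,0,0],
  [0,-341,73,0,0],
  [0,-351,87,0,0],
  [0,-351,87,0,0],
])

```text
clock: 50.7
eef_pos: [523.1, -12.1, 114.5]
eef_rot: [3.141, 0.0, 1.658]
wrist_force: [-1.2, 0.4, 0.6]
finger_gap: 0.4
finger_force: 0.7
```

```bash
python3 - <<'E'
from h import *
b=cam("side");a=cam("top")
cv2.imwrite("pics/m7.png",np.hstack([cv2.resize(p["img"][100:300,120:320],(400,400)) for p in(a,b)])[:,:,::-1])
E
```

```text
(no output)
```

View pics/m7.png

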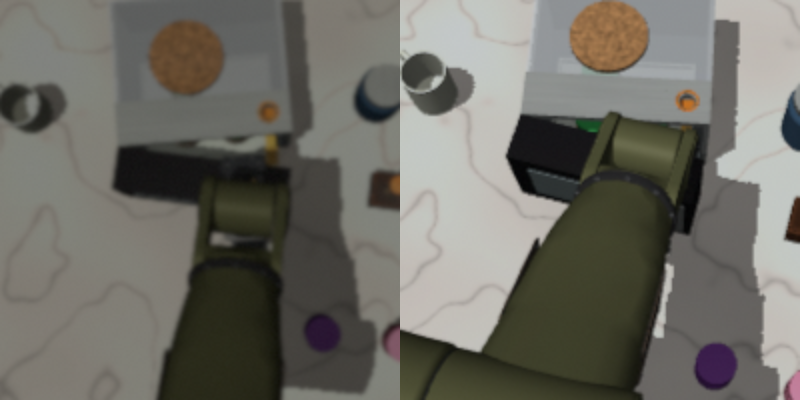

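The door is nearly shut. I push it the rest of the way.

>>> arm_command([
  [0,-7,12,0,0],
  [0,-12,22,0,0],
  [0,-16,31,0,0],
  [0,-19,37,0,0],
  [0,-21,41,0,0],
  [0,-22,44,0,0],
  [0,-22,44,0,0],
])

```text
clock: 51.68
eef_pos: [568.9, -30.2, 114.5]
eef_rot: [3.141, 0.0, 1.658]
wrist_force: [-1.3, -0.4, -0.2]
finger_gap: 0.7
finger_force: 0.4
```

>>> arm_command([
  [0,0,2,0,0],
  [0,0,4,0,0],
  [0,0,6,0,0],
  [0,0,6,0,0],
])

```text
clock: 52.18
eef_pos: [574.3, -29.9, 114.3]
eef_rot: [-3.14, 0.0, 1.658]
wrist_force: [-6.5, -5.2, 1.7]
finger_gap: 0.4
finger_force: 3.4
```

>>> arm_command([
  [0,0,1.5,0,0],
  [0,0,3,0,0],
  [0,0,4.5,0,0],
  [0,0,4.5,0,0],
])

```text
clock: 52.68
eef_pos: [578.2, -30.2, 114.2]
eef_rot: [-3.139, 0.001, 1.657]
wrist_force: [-11.0, -9.3, 2.1]
finger_gap: -0.0
finger_force: 6.3
```

>>> arm_command([
  [0,0,1.5,0,0],
  [0,0,3,0,0],
  [0,0,4.5,0,0],
  [0,0,4.5,0,0],
])

```text
clock: 53.18
eef_pos: [582.2, -30.6, 114.2]
eef_rot: [-3.137, 0.002, 1.657]
wrist_force: [-17.2, -15.2, 4.9]
finger_gap: 0.2
finger_force: 9.4
```

```bash
python3 - <<'E'
from h import *
b=cam("side");w=cam("wrist")
cv2.imwrite("pics/m8.png",np.hstack([cv2.resize(w["img"],(480,360)),cv2.resize(b["img"][110:230,180:287],(320,360))])[:,:,::-1])
E
```

```text
(no output)
```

View pics/m8.png

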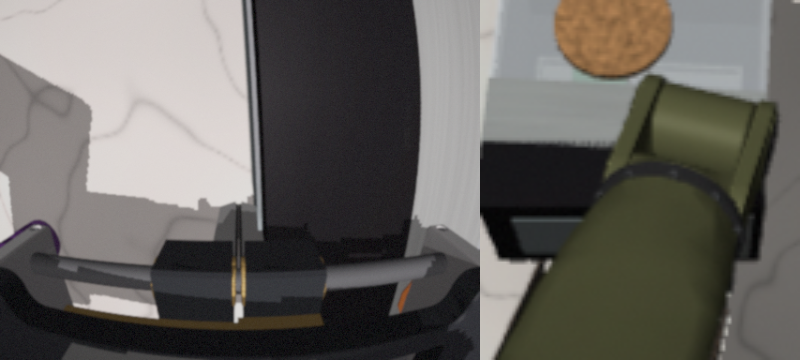

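The door looks flush against the carcase (edge at wrist panel about 415). I back off and check numerically whether it stays shut.

>>> arm_command([
  [0,0,-10,0,0],
  [0,0,-25,0,0],
  [0,0,-50,0,0],
  [0,0,-80,0,0],
  [0,0,-110,0,0],
  [0,0,-110,0,0],
  [0,0,-110,0,0],
  [0,0,-110,0,0],
  [0,0,-110,0,0],
  [0,0,-110,0,0],
  [0,0,-110,0,0],
  [0,0,-110,0,0],
  [0,0,-110,0,0],
  [0,0,-110,0,0],
  [0,0,-110,0,0],
  [0,0,-110,0,0],
])

```text
clock: 55.28
eef_pos: [474.1, -38.3, 114.5]
eef_rot: [3.142, 0.0, 1.658]
wrist_force: [1.1, 1.1, 0.3]
finger_gap: 0.5
finger_force: 0.0
```

```bash
cat > door.py <<'E'
from h import *
ex=np.array([.9962,.0869]);ey=np.array([-.0869,.9962]);F=np.array([644.2,58])
w=cam("wrist");b=cam("side");print(monitor.read_state()["clock"])
for p in(w,b):
  g=cv2.cvtColor(p["img"],cv2.COLOR_RGB2GRAY)
  for y in(120,60,0,-60,-110,-130):
    v=[]
    for x in np.arange(-130,25,1.):
      u=proj(p,[*(F+x*ex+y*ey),170]);c,r=int(round(u[0])),int(round(u[1]))
      v.append(g[r,c] if 0<=c<512 and 0<=r<384 else 255)
    d=[int(x) for x,k in zip(np.arange(-130,25),v) if k<50]
    print(p["name"],y,(min(d),max(d),len(d)) if d else None)
E
python3 door.py
```

```text
55.375
wrist 120 None
wrist 60 (-55, -54, 2)
wrist 0 (-93, -58, 36)
wrist -60 (-129, -42, 69)
wrist -110 (-93, -16, 46)
wrist -130 (-130, -4, 123)
side 120 (-106, -2, 105)
side 60 (-122, -2, 117)
side 0 (-95, -1, 87)
side -60 (-60, -1, 60)
side -110 (-73, -2, 72)
side -130 (-84, -1, 84)
```

>>> arm_command([
  [0,0,-140,-40,0],
  [0,0,-140,-90,0],
  [0,50,-140,-120,0],
  [0,100,-140,-120,0],
  [0,150,-140,-120,0],
  [0,200,-140,-120,0],
  [0,250,-140,-120,0],
  [0,300,-140,-120,0],
  [0,350,-140,-120,0],
  [0,350,-140,-120,0],
  [0,350,-140,-120,0],
  [0,350,-140,-120,0],
  [0,350,-140,-120,0],
  [0,350,-140,-120,0],
  [0,350,-140,-120,0],
  [0,350,-140,-120,0],
  [0,350,-140,-120,0],
  [0,350,-140,-120,0],
])

```text
clock: 57.62
eef_pos: [304.1, 298.2, 234.4]
eef_rot: [-3.142, 0.0, 1.658]
wrist_force: [-0.3, 0.7, 0.3]
finger_gap: 0.3
finger_force: 0.0
```

```bash
python3 door.py; python3 - <<'E'
from h import *
b=cam("side");a=cam("top")
for p in(a,b):
  print([(d["p"],d["rect"]) for d in find_in(p,"door_hinge")[:1]])
  print([(c.tolist(),onz(p,*c,151)[:2].round()) for c,k in blobs(p,*ORANGE,5)],[(c.tolist()) for c,k in blobs(p,*GREEN)])
  for t,z in[("canister",70),("mug",50),("trivet",182)]:
    print(t,[onz(p,*d["rect"][:2],z)[:2].round() for d in find_in(p,t)[:1]])
E
```

```text
57.725
wrist 120 (-130, 24, 155)
wrist 60 (-130, 24, 155)
wrist 0 (-71, 24, 96)
wrist -60 None
wrist -110 None
wrist -130 None
side 120 (-106, -2, 105)
side 60 (-122, -2, 117)
side 0 (-122, -1, 119)
side -60 (-122, -1, 119)
side -110 (-122, -2, 115)
side -130 (-124, -1, 124)
[(0.92, [222.2, 182.2, 86.2, 32.5])]
[([254.0, 156.3], array([688., -45.])), ([318.9, 191.4], array([ 575., -254.]))] []
canister [array([ 741., -242.])]
mug [array([719., 391.])]
trivet [array([776.,  87.])]
[]
[([262.7, 151.8], array([692., -42.])), ([329.9, 198.6], array([ 572., -255.]))] []
canister [array([ 739., -245.])]
mug [array([706., 391.])]
trivet [array([774.,  87.])]
```

The door has stayed shut for 4 s after I let go. The dowel is in its stand and the bystanders have not moved, so I hand the job in.

```bash
python3 -c "
from cell import job
print(job.sign_off())"
```

```text
the job is handed in; nothing more can be done
None
```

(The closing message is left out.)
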